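# Reach the transformer behind the bench bottles

## Robot

A 6-joint arm with a two-finger parallel gripper is mounted at the origin on the work surface. World frame = base frame: x ahead of the robot, y to its left, z up, the work surface at z = 0. Lengths are in mm, angles in rad, forces in N, time in s.
With the tool pointing down it reaches from about 350 to 875 mm from the base axis. Payload 4.2 kg.
Tool frame: the origin (TCP) lies at the very end of the fingers, on their centre line; the grasp point (between the pads) lies 19 mm behind it; z points along the fingers, y is the line along which they close (so a half turn about z gives the same grasp; the last joint's range is limited). The gripper opens to 85 mm and grips with 20 to 120 N. Pads are 22 mm wide; open, the fingers measure 114 mm over their backs; the gripper's body (76 mm by 85 mm) begins 54 mm behind the grasp point. The pads swing forward as they close: fully open they stand 13 mm farther back than shut.
Start: joints at [1.459, 0.385, 0.008, 0, -1.194, -0.259], TCP at [226.443, 582.514, 231.312] pointing down, gripper open.
Joint ranges: [-3.14, 3.14], [-1.21, 2.06], [-1.07, 1.41], [-3.16, 2.05], [-2.99, -0.16], [-3.1, 3.1]. Speed limits (rad/s): [2.79, 2.79, 3.14, 3.14, 3.14, 3.14].

## Interface

Orientations are given as a unit quaternion [x, y, z, w].
In Python, from bench import arm gives the robot as it stands.
- The arm moves only by the tool servo_tool, never from a script. Its argument "rows" is a list that holds one entry, the list of rows, each a list of 7 numbers: the finger opening in mm, from 0 to 85.4, then the shift along the tool's x, y, z in mm, then the turn, a rotation vector about the tool's x, y, z in rad. A call has 1 to 10 rows; each row is the pose to reach, as a shift and turn from the pose commanded when the call began, along the tool's axes at that moment; what a row does not reach only later rows make up. A row lasts 1/8 s, in which the tool goes at most 62.5 mm and 10.7 degrees, less where a joint would pass 70% of its speed; a pose out of reach is approached as far as the arm can. A call with a gripper value outside its range is refused whole. The fingers move at their own pace and stop on an object; the grip force is fixed at half the most. Time passes only in rows, so rows that repeat a pose let the fingers close. It gives the time, the measured TCP pose, the force, the opening and the grip force at its end, in the units of the state.
- arm.read_state(): the state, without advancing time (a new reading comes with each control period).
- arm.get_image(name): name is "scene" or "side" or "wrist"; returns the picture (400x640x3 uint8, red, green, blue); there is no depth.
- arm.camera_params(name): a dict with "intrinsics" (3x3 intrinsics, pixels), "R" (3x3) and "t" (3): a world point X has camera coordinates R X + t. Camera axes: x right, y down, z forward; pixel columns grow to the right and rows downward; lengths in mm; the calibration is good to about 2 mm. A picture is of the moment at which its call begins: read the wrist's pose just before it. camera_params takes no time and is no camera call; for the wrist camera it gives the pose at the moment of the call.
- arm.job_done(): hands the job in; it is judged then, once.
The state is a dict: "clock": time; "joints": joint angles; "joint_vel": joint speeds; "joint_efforts": joint torques, N m; "position": TCP position; "ee_rot": TCP orientation; "contact_force": force on the tool from outside, world axes, zero at the start; "wrist_torque": the same for the moment, N m; "gripper_width": finger opening in mm; "grasp_force": force on a finger pad.
Only numpy, scipy, OpenCV 4.12 (cv2) and the standard library are available. Lean on these libraries where they do the work, as an engineer would, in place of code of your own. Each camera call takes 0.05 s, during which the arm holds its last target. There are 200 camera calls.

## Task

The red spray can, the amber flux bottle and the white cleaner bottle stand in the way of the transformer at the back of the blue caddy: stand all three on the black mat first, leaving the transformer where it is. Then, with all three still on the mat, set the transformer upright on its printed outline on the green board in the red cradle, its long side along the outline's long side, and after that put each of the three back in the caddy at the very place where it stood. Keep the three upright throughout, and do not shift the tin or the spool in the caddy.

Things in the scene. Friction and masses are not known exactly. Their poses are not given: they have to be found in the camera images.
- can_mid (a point): red spray can with a white band and a small white nozzle: upright cylinder, 52 mm diameter up to 98 mm, then a narrower top, 118 mm tall in all. Point: its centre, 59 mm above its underside; z up its axis. About 250 g; its mass varies.
- flux_mid (a point): amber flux bottle with paper label and black cap: upright cylinder, 46 mm diameter up to 94 mm, then a 30 mm cap, 108 mm tall in all. Point: its centre, 54 mm above its underside; z up its axis. About 160 g; its mass varies.
- cleaner_mid (a point): white cleaner bottle with a blue band and blue cap: upright cylinder, 54 mm diameter up to 96 mm, then a 38 mm cap, 114 mm tall in all. Point: its centre, 57 mm above its underside; z up its axis. About 200 g; its mass varies.
- transformer_mid (a point): small transformer, dark steel core with a yellow winding, 40 mm (x) by 48 mm (y) by 36 mm tall. The core, 26 mm wide in x and the full 36 mm tall, has the two flat faces at y = +24 and -24 mm by which it is best gripped. Point: its centre, 18 mm above its underside. About 220 g; its mass varies.
- caddy: flat blue tray on the bench, 140 mm (x) by 250 mm (y), floor 6 mm above the bench, rim 4 mm thick and 14 mm above the bench. Origin: centre of its underside. Its -x side faces the robot: the three bottles stand in a row along y near x = -30 mm, at about y = -68, 0 and 68 mm, in any order; the transformer stands behind them near x = +28 mm, with the tin and the spool in the two back corners. The caddy is fixed.
- mat: black rubber mat with a yellow border, the side area: 200 mm (x) by 130 mm (y), 3 mm thick, lying fixed on the bench left or right of the caddy. Origin: centre of its underside.
- landing (a point): centre of the white printed outline (46 mm in x by 54 mm in y) on the green board in the red cradle, at the height of the board's top, 24 mm above the bench; the board is level, x and y along the outline. The cradle is fixed, 200 mm (x) by 130 mm (y); its aluminium side rails (centred at y = +61 and -61 mm, 8 mm wide) stand 4 mm above the board, and parts up to 5 mm tall stand on the board beyond x = +50 and -50 mm.
- tin_mid (a point): aluminium tip-cleaner tin with a brass top, in a back corner of the caddy, 36 mm diameter, 38 mm tall, loose, to be left alone. Point: its centre, 19 mm above its underside.
- spool_mid (a point): small solder spool with black flanges, standing in the other back corner of the caddy, 36 mm diameter, 34 mm tall, loose, to be left alone. Point: its centre, 17 mm above its underside.

How it is judged (in metres and radians):
On the way, in this order (a step that is already met when the one before it is completed fails the run):
1. the can, the flux bottle and the cleaner bottle all stand on the mat, the transformer still in its place (x of can_mid in the frame of mat between -0.09 and 0.09 m and y of can_mid in the frame of mat between -0.055 and 0.055 m and z of can_mid in the frame of mat below 0.068 m and angle between each of can_mid, flux_mid, cleaner_mid's own z axis and vertical below 0.1 rad and linear speed of each of can, flux, cleaner below 0.03 m/s and x of flux_mid in the frame of mat between -0.09 and 0.09 m and y of flux_mid in the frame of mat between -0.055 and 0.055 m and z of flux_mid in the frame of mat below 0.063 m and x of cleaner_mid in the frame of mat between -0.09 and 0.09 m and y of cleaner_mid in the frame of mat between -0.055 and 0.055 m and z of cleaner_mid in the frame of mat below 0.066 m and distance of transformer_mid from where it was at the start of the episode below 0.03 m), for 0.2 s.
2. the transformer is set on its outline while the three still stand on the mat (horizontal distance between transformer_mid and landing below 0.012 m and z of transformer_mid in the frame of landing between 0.013 and 0.023 m and angle between each of transformer_mid, can_mid, flux_mid, cleaner_mid's own z axis and vertical below 0.1 rad and angle between the y axis of transformer_mid and the y axis of landing, either way round below 0.2 rad and linear speed of each of transformer, can, flux, cleaner below 0.03 m/s and x of can_mid in the frame of mat between -0.09 and 0.09 m and y of can_mid in the frame of mat between -0.055 and 0.055 m and z of can_mid in the frame of mat below 0.068 m and x of flux_mid in the frame of mat between -0.09 and 0.09 m and y of flux_mid in the frame of mat between -0.055 and 0.055 m and z of flux_mid in the frame of mat below 0.063 m and x of cleaner_mid in the frame of mat between -0.09 and 0.09 m and y of cleaner_mid in the frame of mat between -0.055 and 0.055 m and z of cleaner_mid in the frame of mat below 0.066 m and contact force between the fingers and transformer below 0.1 N), for 0.2 s.
At the end, for the whole second after the job is handed in: Transformer upright on the board, within 12 mm of the outline's centre and 0.2 rad of its direction (either way round); can, flux and cleaner bottle upright, each within 15 mm of where it stood at the start; all at rest (horizontal distance between transformer_mid and landing below 0.012 m and z of transformer_mid in the frame of landing between 0.013 and 0.023 m and angle between each of transformer_mid, can_mid, flux_mid, cleaner_mid's own z axis and vertical below 0.1 rad and angle between the y axis of transformer_mid and the y axis of landing, either way round below 0.2 rad and linear speed of each of transformer, can, flux, cleaner below 0.03 m/s and distance of each of can_mid, flux_mid, cleaner_mid from where it was at the start of the episode below 0.015 m); the robot touches nothing.
It fails at once if one of the three upright things is tipped (over 0.5 rad) (angle between any of can_mid, flux_mid, cleaner_mid's own z axis and vertical above 0.5 rad).
It fails at once if the tin or the spool is shifted by more than 20 mm (distance of any of tin_mid, spool_mid from where it was at the start of the episode above 0.02 m).
It also fails if it takes over 141 s, if anything falls off the work surface, if the arm or the gripper's body presses on something with over 40 N, if the wrist force passes 120 N, or if a joint passes its speed limit or range.

## Working session

There is one attempt and no reset: what is moved stays moved. The work goes in short steps, Python scripts to look and compute and a tool call to move; the robot and the scene stay as the last step left them, time stands still between calls to the robot, and variables do not carry over. Pictures are saved under pics/ and viewed, at most 14 in all, crops included, and the job is handed in when it is done.

Besides the shell and the picture viewer there is one more tool, called after "Call:" by a JSON object that holds its "op" and its "data", one argument or row to a line. servo_tool: Moves the arm, as the interface text tells. Its arguments: {"type":"object","properties":{"rows":{"type":"array"}},"required":["rows"]}

```bash
mkdir -p pics
python3 - <<'E'
from bench import arm
import cv2
print(arm.read_state())
for n in("scene","side","wrist"):
    p=arm.camera_params(n);print(n,p)
    cv2.imwrite(f"pics/{n}0.png",arm.get_image(n)[:,:,::-1])
E
```

```text
{'clock': 0.0, 'joints': array([ 1.45857179e+00,  3.85577075e-01,  6.61096977e-03, -5.21924833e-04,
       -1.19400672e+00, -2.58597824e-01]), 'joint_vel': array([ 1.76797310e-03,  1.40230106e-03,  5.87411336e-05,  2.84533883e-04,
        7.68591957e-04, -3.11073049e-04]), 'joint_efforts': array([-7.44118897e-04, -3.92289019e+01,  1.88392299e+01,  4.18601274e+00,
       -4.79446258e-03, -5.16103981e-06]), 'position': array([226.25329137, 581.97198056, 230.19999069]), 'ee_rot': array([ 9.82842167e-01, -1.84445198e-01, -1.62327914e-04,  1.10307167e-03]), 'contact_force': array([-0.23062359,  0.85124402,  0.41440632]), 'wrist_torque': array([-0.07040775, -0.01496939,  0.00856557]), 'grasp_force': 0.0, 'gripper_width': 85.55569701041307}
scene {'intrinsics': array([[375.61338566,   0.        , 316.72045193],
       [  0.        , 375.61338566, 194.51408345],
       [  0.        ,   0.        ,   1.        ]]), 'R': array([[ 0.10090317,  0.99471263,  0.01911368],
       [ 0.70346157, -0.05774702, -0.70838344],
       [-0.7035342 ,  0.08492388, -0.70556897]]), 't': array([ -44.70671461, -326.39815363, 1210.45807351])}
side {'intrinsics': array([[453.92670383,   0.        , 322.61163341],
       [  0.        , 453.92670383, 200.42107672],
       [  0.        ,   0.        ,   1.        ]]), 'R': array([[ 0.95862358, -0.28418996,  0.01664039],
       [-0.20637702, -0.73403078, -0.64699871],
       [ 0.1960851 ,  0.61679403, -0.76230949]]), 't': array([-535.0423442 ,  138.81682532,  777.25630921])}
wrist {'intrinsics': array([[308.38943115,   0.        , 315.51323236],
       [  0.        , 308.38943115, 201.22899018],
       [  0.        ,   0.        ,   1.        ]]), 'R': array([[-0.36203779, -0.93216205,  0.00159913],
       [-0.88538325,  0.34440522,  0.31222034],
       [-0.2915907 ,  0.11161971, -0.95000837]]), 't': array([623.95035467, -40.63355776, 377.67291973])}
```

View pics/scene0.png

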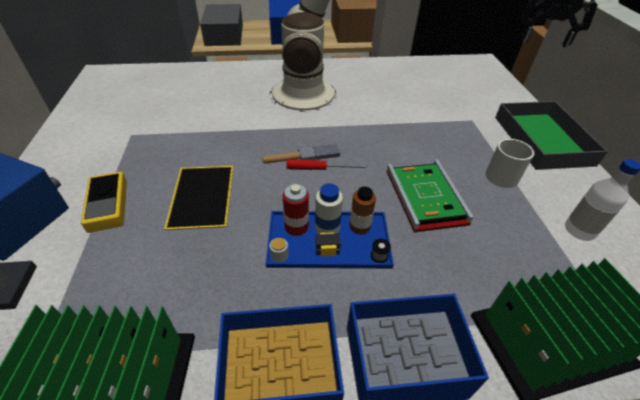

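View pics/side0.png

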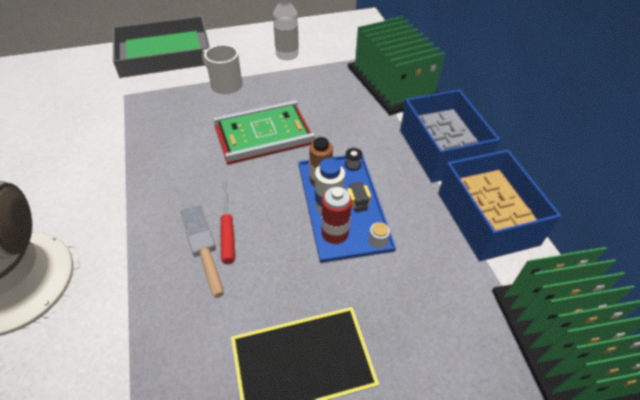

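The scene view shows the mat at left (about 165–233, 167–228) and the caddy at the centre (267–392, 212–266). Left to right in the caddy stand the can, cleaner and flux, with the transformer at (328, 243). The cradle outline is at (427, 190). Next I'll measure these with masks in both views.

```bash
cat > h.py <<'E'
import cv2,numpy as np
from scipy.spatial.transform import Rotation as Rot
def ray(p,uv):
    d=p['R'].T@np.linalg.inv(p['intrinsics'])@np.array([uv[0],uv[1],1.]);return -p['R'].T@p['t'],d
def cast(p,uv,z):
    c,d=ray(p,uv);return (c+d*(z-c[2])/d[2])
def proj(p,X):
    q=p['intrinsics']@(p['R']@np.array(X,float)+p['t']);return q[:2]/q[2]
def tri(ps,uvs):
    A=np.zeros((3,3));b=np.zeros(3)
    for p,u in zip(ps,uvs):
        c,d=ray(p,u);d/=np.linalg.norm(d);M=np.eye(3)-np.outer(d,d);A+=M;b+=M@c
    return np.linalg.solve(A,b)
def blobs(img,lo,hi,box,amin=8):  # img BGR, hsv bounds
    h=cv2.cvtColor(img,cv2.COLOR_BGR2HSV);m=cv2.inRange(h,np.array(lo),np.array(hi))
    k=np.zeros_like(m);x0,y0,x1,y1=box;k[y0:y1,x0:x1]=m[y0:y1,x0:x1]
    n,l,s,c=cv2.connectedComponentsWithStats(k)
    o=[(int(s[i,4]),s[i,:4].tolist(),c[i].round(1).tolist(),i) for i in range(1,n) if s[i,4]>=amin]
    return sorted(o,reverse=True),l
def rect(l,i):
    pts=np.argwhere(l==i)[:,::-1].astype(np.float32);return cv2.minAreaRect(pts),cv2.approxPolyDP(cv2.convexHull(pts.astype(np.int32)),5,True)[:,0]
E
python3 - <<'E'
from h import *
from bench import arm
P={n:arm.camera_params(n) for n in("scene","side")}
I={n:cv2.imread(f"pics/{n}0.png") for n in P}
box={"scene":((150,150,245,240),(255,180,400,275),(380,150,480,235)),"side":((220,300,385,400),(290,130,400,265),(210,95,320,165))}
for n in P:
    p=P[n];im=I[n]
    print(n)
    for nm,lo,hi,b,z in(("matyellow",(20,90,90),(35,255,255),0,3),("caddy",(100,120,50),(130,255,255),1,14),("green",(45,80,40),(85,255,255),2,24)):
        o,l=blobs(im,lo,hi,box[n][b],20)
        for q in o[:2]:
            r,a=rect(l,q[3]);print(nm,q[:3],[cast(p,u,z)[:2].round().tolist() for u in a])
E
python3 - <<'E'
import cv2
a=cv2.imread('pics/scene0.png')[175:275,255:400];b=cv2.imread('pics/side0.png')[130:265,285:400]
cv2.imwrite('pics/c1.png',cv2.hconcat([cv2.resize(a,(435,300),interpolation=2),cv2.resize(b,(256,300),interpolation=2)]))
E
```

```text
scene
matyellow (575, [164, 166, 69, 64], [199.6, 200.6]) [[348.0, -205.0], [546.0, -208.0], [541.0, -337.0], [346.0, -333.0]]
caddy (3900, [266, 211, 128, 57], [330.1, 243.4]) [[681.0, 125.0], [664.0, -119.0], [524.0, -109.0], [544.0, 137.0]]
caddy (244, [320, 183, 19, 19], [329.5, 191.1]) [[486.0, 42.0], [501.0, 22.0], [460.0, 6.0], [446.0, 38.0]]
green (2341, [394, 164, 73, 57], [428.8, 192.1]) [[574.0, 312.0], [582.0, 205.0], [412.0, 193.0], [405.0, 299.0]]
side
matyellow (1273, [232, 308, 146, 92], [309.9, 352.4]) [[542.0, -337.0], [466.0, -337.0], [345.0, -302.0], [348.0, -205.0], [547.0, -210.0]]
caddy (3542, [299, 156, 96, 106], [345.0, 212.3]) [[654.0, -126.0], [523.0, -115.0], [546.0, 134.0], [680.0, 115.0]]
green (2278, [220, 105, 87, 46], [261.8, 127.4]) [[581.0, 207.0], [412.0, 198.0], [405.0, 298.0], [575.0, 311.0]]
```

View pics/c1.png

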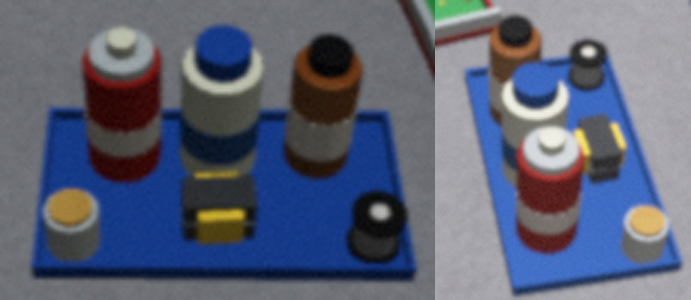

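The crop shows can, cleaner and flux from the left, with their cap tops clear in both views. The transformer's dark core has its yellow winding facing ±x, so its gripping faces point along the row. Next I'll triangulate the cap tops.

Run:
```python
from h import *
from bench import arm
P={n:arm.camera_params(n) for n in("scene","side")}
for n,a,b,z in(("can",(295.3,187.7),(336.2,192.1),124),("cleaner",(329.7,188.3),(329.9,165.1),120),("flux",(365.7,189.7),(321.4,141.3),114),("tr",(328,237.7),(359.1,190.8),42)):
    print(n,tri(P.values(),(a,b)).round(1),cast(P['scene'],a,z).round(1),cast(P['side'],b,z).round(1))
c=np.array([603,8]);y=np.deg2rad(-4.7);R=np.array([[np.cos(y),-np.sin(y)],[np.sin(y),np.cos(y)]])
for q in((-30,-68),(-30,0),(-30,68),(28,0)):print(c+R@q)
s=arm.read_state();r=Rot.from_quat(s['ee_rot']);print(r.as_matrix().round(3))
p=arm.camera_params('wrist');print('cam in tool',r.inv().apply(-p['R'].T@p['t']-s['position']), r.inv().apply(p['R'][2]))
```

```text
can [562.8 -56.3 120.9] [565.7 -56.1 124. ] [562.  -59.3 124. ]
cleaner [571.1   8.7 120.9] [568.6  10.2 120. ] [571.8   7.7 120. ]
flux [575.8  78.6 115.6] [572.1  81.  114. ] [576.8  77.5 114. ]
tr [629.5   1.3  42.8] [627.4   2.8  42. ] [630.3  -0.   42. ]
[567.52905981 -57.31318704]
[573.1008784   10.45815526]
[578.67269698  78.22949756]
[630.90584683   5.70572176]
[[ 0.932 -0.362 -0.001]
 [-0.362 -0.932 -0.002]
 [ 0.     0.002 -1.   ]]
cam in tool [  79.11750832    0.15852358 -140.15948471] [-3.12332159e-01 -2.47905875e-04  9.49972926e-01]
```

```bash
cat >> h.py <<'E'
def go(s,*T):  # T: (x,y,z,toolx_yaw_deg): prints row shift+turn from current pose
    r=Rot.from_quat(s['ee_rot'])
    for x,y,z,w in T:
        t=np.deg2rad(w);c,n=np.cos(t),np.sin(t)
        G=Rot.from_matrix(np.array([[c,n,0],[n,-c,0],[0,0,-1.]]))
        print((x,y,z,w),r.inv().apply(np.array([x,y,z])-s['position']).round(1).tolist(),(r.inv()*G).as_rotvec().round(3).tolist())
E
python3 - <<'E'
from h import *
from bench import arm
go(arm.read_state(),(571,9,260,-94.7))
E
```

```text
(571, 9, 260, -94.7) [529.0, 409.2, -28.8] [0.001, -0.001, 1.282]
```

Call:
{"op": "servo_tool", "data": {
  "rows": [
    [[85, 529, 409.2, -28.8, 0, 0, 1.282], [85, 529, 409.2, -28.8, 0, 0, 1.282], [85, 529, 409.2, -28.8, 0, 0, 1.282], [85, 529, 409.2, -28.8, 0, 0, 1.282], [85, 529, 409.2, -28.8, 0, 0, 1.282], [85, 529, 409.2, -28.8, 0, 0, 1.282], [85, 529, 409.2, -28.8, 0, 0, 1.282], [85, 529, 409.2, -28.8, 0, 0, 1.282], [85, 529, 409.2, -28.8, 0, 0, 1.282], [85, 529, 409.2, -28.8, 0, 0, 1.282]]
  ]
}}

```text
clock: 1.4
position: [549.0, 45.6, 258.2]
ee_rot: [-0.678, 0.735, 0.0, 0.0]
contact_force: [1.1, 0.7, 0.8]
gripper_width: 85.0
grasp_force: 0.0
```

Run:
```python
from h import *
from bench import arm
s=arm.read_state();p=arm.camera_params('wrist')
cv2.imwrite('pics/w1.png',arm.get_image('wrist')[:,:,::-1])
print(s['position'],s['joint_vel'].round(2))
np.savez('w1.npz',**p)
go(s,(564,-57,170,-94.7))
for n,q in(("can",(564,-57,124)),("cl",(571,9,120)),("flux",(576,79,114)),("tr",(630,2,42))):print(n,proj(p,q).round())
```

```text
[549.00169862  45.56807085 258.21219678] [-0.96  0.34  0.5   0.   -0.15  0.96]
(564, -57, 170, -94.7) [101.0, -23.3, 88.2] [0.0, 0.0, 0.0]
can [286.  73.]
cl [287. 153.]
flux [290. 222.]
tr [241. 140.]
```

View pics/w1.png

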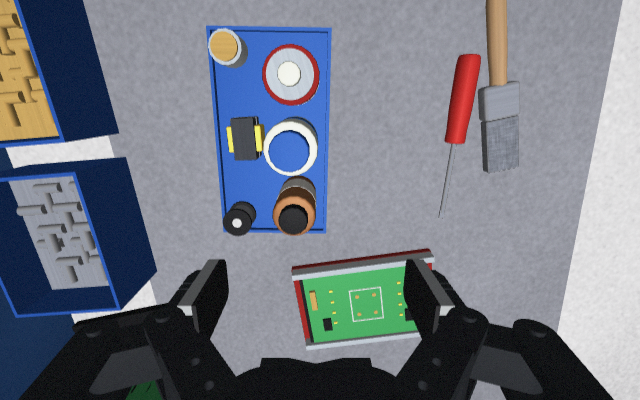

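The wrist view confirms the positions to within about 5 px: can (290, 73), cleaner (291, 150), flux (293, 218), transformer (245, 140). The outline is at (366, 304).

Call:
{"op": "servo_tool", "data": {
  "rows": [
    [[85, 60, 0, 0, 0, 0, 0], [85, 60, 0, 0, 0, 0, 0], [85, 60, 0, 0, 0, 0, 0], [85, 60, 0, 0, 0, 0, 0]]
  ]
}}

```text
clock: 1.95
position: [543.5, -11.3, 258.2]
ee_rot: [-0.678, 0.735, 0.0, 0.0]
contact_force: [0.1, -1.2, 0.7]
gripper_width: 85.4
grasp_force: 0.0
```

Run:
```python
from h import *
from bench import arm
s=arm.read_state();p=arm.camera_params('wrist')
im=np.ascontiguousarray(arm.get_image('wrist')[:,:,::-1]);cv2.imwrite('pics/w2.png',im)
print(s['position'],s['joint_vel'].round(2))
for n,q in(("can",(564,-57,124)),("cl",(571,9,120)),("flux",(576,79,114)),("tr",(630,2,42))):
    u=proj(p,q).round();print(n,u);cv2.drawMarker(im,tuple(int(v) for v in u),(0,255,0),0,10)
cv2.imwrite('pics/w2m.png',im)
go(s,(564,-57,64,-94.7))
```

```text
[543.47168541 -11.34014156 258.16389123] [ 0.01 -0.    0.    0.   -0.    0.  ]
can [287. 143.]
cl [288. 212.]
flux [290. 273.]
tr [243. 188.]
(564, -57, 64, -94.7) [43.9, -24.1, 194.2] [0.0, 0.0, 0.001]
```

View pics/w2m.png

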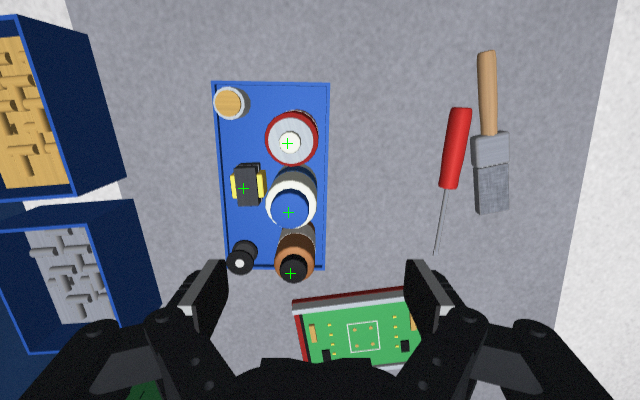

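Markers fall within 3 mm of the cap tops, so I'll nudge each estimate by about 1–2 mm and go down on the can.

Call:
{"op": "servo_tool", "data": {
  "rows": [
    [[85, 44, -23, 30, 0, 0, 0], [85, 44, -23, 70, 0, 0, 0], [85, 44, -23, 110, 0, 0, 0], [85, 44, -23, 145, 0, 0, 0], [85, 44, -23, 170, 0, 0, 0], [85, 44, -23, 190, 0, 0, 0], [85, 44, -23, 198, 0, 0, 0], [85, 44, -23, 198, 0, 0, 0], [40, 44, -23, 198, 0, 0, 0], [30, 44, -23, 198, 0, 0, 0]]
  ]
}}

```text
clock: 3.25
position: [563.3, -58.0, 61.2]
ee_rot: [-0.678, 0.735, -0.001, 0.001]
contact_force: [-6.0, 4.2, 34.8]
gripper_width: 51.4
grasp_force: 40.6
```

Call:
{"op": "servo_tool", "data": {
  "rows": [
    [[30, 0, 0, 0, 0, 0, 0], [30, 0, 0, 0, 0, 0, 0], [30, 0, 0, 0, 0, 0, 0], [30, 0, 0, 0, 0, 0, 0], [30, 0, 0, 0, 0, 0, 0], [30, 0, 0, 0, 0, 0, 0]]
  ]
}}

```text
clock: 4.0
position: [563.6, -58.0, 61.4]
ee_rot: [-0.678, 0.735, -0.001, 0.001]
contact_force: [-0.1, -0.6, 5.9]
gripper_width: 51.1
grasp_force: 62.7
```

Run:
```python
from h import *
from bench import arm
s=arm.read_state();print(s['position'],s['grasp_force'],s['gripper_width'])
go(s,(563,-57,200,-94.7),(517,-310,200,-94.7),(517,-310,58,-94.7))
```

```text
[563.62994294 -57.98976763  61.44258393] 62.706592082977295 51.082295884268675
(563, -57, 200, -94.7) [-1.0, 0.4, -138.6] [-0.002, 0.0, 0.0]
(517, -310, 200, -94.7) [254.9, 25.6, -138.7] [-0.002, 0.0, 0.0]
(517, -310, 58, -94.7) [255.0, 25.9, 3.3] [-0.002, 0.0, 0.0]
```

Call:
{"op": "servo_tool", "data": {
  "rows": [
    [[30, 0, 0, -20, 0, 0, 0], [30, 0, 0, -60, 0, 0, 0], [30, 0, 0, -105, 0, 0, 0], [30, 10, 1, -138, 0, 0, 0], [30, 40, 4, -140, 0, 0, 0], [30, 85, 9, -140, 0, 0, 0], [30, 130, 13, -140, 0, 0, 0], [30, 175, 18, -140, 0, 0, 0], [30, 220, 22, -140, 0, 0, 0], [30, 248, 25, -140, 0, 0, 0]]
  ]
}}

```text
clock: 5.25
position: [516.1, -304.7, 198.8]
ee_rot: [-0.677, 0.736, 0.001, -0.0]
contact_force: [-0.8, -0.1, -3.0]
gripper_width: 50.7
grasp_force: 63.1
```

Call:
{"op": "servo_tool", "data": {
  "rows": [
    [[30, 7, 1, 10, 0, 0, 0], [30, 7, 1, 45, 0, 0, 0], [30, 7, 1, 80, 0, 0, 0], [30, 7, 1, 110, 0, 0, 0], [30, 7, 1, 128, 0, 0, 0], [30, 7, 1, 136, 0, 0, 0], [30, 7, 1, 140, 0, 0, 0], [30, 7, 1, 142, 0, 0, 0], [30, 7, 1, 142, 0, 0, 0]]
  ]
}}

```text
clock: 6.38
position: [516.3, -310.2, 58.8]
ee_rot: [-0.678, 0.735, -0.001, 0.0]
contact_force: [-0.4, 0.5, -2.3]
gripper_width: 50.8
grasp_force: 63.4
```

Run:
```python
from h import *
from bench import arm
s=arm.read_state();print(s['position'],s['grasp_force'],s['gripper_width'],s['contact_force'])
cv2.imwrite('pics/s1.png',arm.get_image('side')[:,:,::-1])
```

```text
[ 516.33219122 -310.16674813   58.81278947] 63.384236097335815 50.83845416543427 [-0.42929286  0.49328188 -2.33212998]
```

View pics/s1.png

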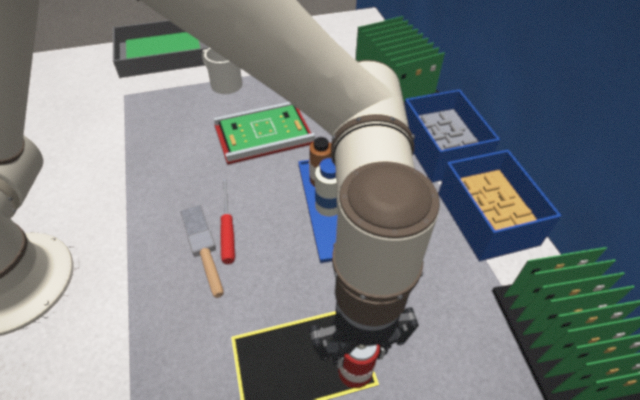

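The can is over the far right part of the mat and still hanging (weight about 2.3 N). I'll lower it by small steps.

Call:
{"op": "servo_tool", "data": {
  "rows": [
    [[30, 0, 0, 1, 0, 0, 0], [30, 0, 0, 1.5, 0, 0, 0], [30, 0, 0, 1.5, 0, 0, 0]]
  ]
}}

```text
clock: 6.8
position: [516.4, -310.3, 58.5]
ee_rot: [-0.678, 0.735, -0.001, 0.0]
contact_force: [-2.4, 2.1, 6.0]
gripper_width: 51.1
grasp_force: 63.5
```

Call:
{"op": "servo_tool", "data": {
  "rows": [
    [[84, 0, 0, 0, 0, 0, 0], [84, 0, 0, 0, 0, 0, 0], [84, 0, 0, -1, 0, 0, 0], [84, 0, 0, -15, 0, 0, 0], [84, 0, 0, -50, 0, 0, 0], [84, 0, 0, -100, 0, 0, 0], [84, -20, -2, -142, 0, 0, 0], [84, -70, -6, -142, 0, 0, 0], [84, -130, -11, -142, 0, 0, 0], [84, -190, -16, -142, 0, 0, 0]]
  ]
}}

```text
clock: 8.05
position: [547.8, -120.6, 200.1]
ee_rot: [-0.677, 0.736, -0.001, 0.001]
contact_force: [0.5, 0.5, 0.1]
gripper_width: 84.0
grasp_force: 0.0
```

Call:
{"op": "servo_tool", "data": {
  "rows": [
    [[84, -50, -4, 0, 0, 0, 0], [84, -100, -9, 0, 0, 0, 0], [84, -131, -11.4, 0, 0, 0, 0], [84, -131, -11.4, 30, 0, 0, 0], [84, -131, -11.4, 70, 0, 0, 0], [84, -131, -11.4, 110, 0, 0, 0], [84, -131, -11.4, 130, 0, 0, 0], [84, -131, -11.4, 139, 0, 0, 0], [84, -131, -11.4, 139, 0, 0, 0]]
  ]
}}

```text
clock: 9.18
position: [569.9, 7.6, 60.1]
ee_rot: [-0.678, 0.735, -0.0, 0.0]
contact_force: [-0.6, -1.0, -0.1]
gripper_width: 83.8
grasp_force: 0.0
```

Call:
{"op": "servo_tool", "data": {
  "rows": [
    [[30, 0, 0, 0, 0, 0, 0], [30, 0, 0, 0, 0, 0, 0], [30, 0, 0, 0, 0, 0, 0], [30, 0, 0, 0, 0, 0, 0], [30, 0, 0, 0, 0, 0, 0], [30, 0, 0, 0, 0, 0, 0]]
  ]
}}

```text
clock: 9.93
position: [570.5, 7.8, 61.2]
ee_rot: [-0.678, 0.735, -0.001, 0.001]
contact_force: [-0.5, -0.2, 5.4]
gripper_width: 53.0
grasp_force: 62.4
```

Run:
```python
from h import *
from bench import arm
s=arm.read_state();print(s['position'],s['grasp_force'],s['gripper_width'])
go(s,(445,-233,200,-94.7),(445,-233,58,-94.7))
```

```text
[570.53074963   7.76614066  61.17508625] 62.42641568183899 53.047595189303266
(445, -233, 200, -94.7) [250.1, 105.2, -139.2] [-0.003, 0.0, 0.001]
(445, -233, 58, -94.7) [250.2, 105.5, 2.8] [-0.003, 0.0, 0.001]
```

Call:
{"op": "servo_tool", "data": {
  "rows": [
    [[30, 0, 0, -20, 0, 0, 0], [30, 0, 0, -60, 0, 0, 0], [30, 0, 0, -105, 0, 0, 0], [30, 10, 4, -138, 0, 0, 0], [30, 40, 17, -140, 0, 0, 0], [30, 85, 36, -140, 0, 0, 0], [30, 130, 55, -140, 0, 0, 0], [30, 175, 74, -140, 0, 0, 0], [30, 220, 93, -140, 0, 0, 0], [30, 245, 103, -140, 0, 0, 0]]
  ]
}}

```text
clock: 11.18
position: [444.8, -229.5, 199.1]
ee_rot: [-0.677, 0.736, 0.001, -0.0]
contact_force: [0.2, 0.2, -0.9]
gripper_width: 52.7
grasp_force: 63.4
```

Call:
{"op": "servo_tool", "data": {
  "rows": [
    [[30, 5, 2, 10, 0, 0, 0], [30, 5, 2, 45, 0, 0, 0], [30, 5, 2, 80, 0, 0, 0], [30, 5, 2, 110, 0, 0, 0], [30, 5, 2, 128, 0, 0, 0], [30, 5, 2, 138, 0, 0, 0], [30, 5, 2, 142, 0, 0, 0], [30, 5, 2, 143.5, 0, 0, 0], [30, 5, 2, 143.5, 0, 0, 0]]
  ]
}}

```text
clock: 12.3
position: [443.9, -232.5, 58.1]
ee_rot: [-0.678, 0.735, 0.001, -0.0]
contact_force: [-4.3, 3.8, 10.2]
gripper_width: 52.9
grasp_force: 64.9
```

Call:
{"op": "servo_tool", "data": {
  "rows": [
    [[84, 0, 0, 0, 0, 0, 0], [84, 0, 0, 0, 0, 0, 0], [84, 0, 0, -1, 0, 0, 0], [84, 0, 0, -15, 0, 0, 0], [84, 0, 0, -50, 0, 0, 0], [84, 0, 0, -100, 0, 0, 0], [84, -20, -6, -142, 0, 0, 0], [84, -70, -23, -142, 0, 0, 0], [84, -125, -41, -142, 0, 0, 0], [84, -180, -60, -142, 0, 0, 0]]
  ]
}}

```text
clock: 13.55
position: [519.5, -57.0, 199.7]
ee_rot: [-0.677, 0.736, -0.001, 0.001]
contact_force: [1.2, 0.1, -0.6]
gripper_width: 84.3
grasp_force: 0.0
```

Call:
{"op": "servo_tool", "data": {
  "rows": [
    [[84, -50, -16, 0, 0, 0, 0], [84, -100, -33, 0, 0, 0, 0], [84, -139, -45.2, 0, 0, 0, 0], [84, -139, -45.2, 30, 0, 0, 0], [84, -139, -45.2, 70, 0, 0, 0], [84, -139, -45.2, 110, 0, 0, 0], [84, -139, -45.2, 132, 0, 0, 0], [84, -139, -45.2, 142, 0, 0, 0], [84, -139, -45.2, 142, 0, 0, 0]]
  ]
}}

```text
clock: 14.68
position: [575.6, 76.3, 56.5]
ee_rot: [-0.678, 0.735, -0.0, -0.0]
contact_force: [-0.6, 0.2, 0.3]
gripper_width: 84.0
grasp_force: 0.0
```

Call:
{"op": "servo_tool", "data": {
  "rows": [
    [[30, 0, 0, 0, 0, 0, 0], [30, 0, 0, 0, 0, 0, 0], [30, 0, 0, 0, 0, 0, 0], [30, 0, 0, 0, 0, 0, 0], [30, 0, 0, 0, 0, 0, 0], [30, 0, 0, 0, 0, 0, 0]]
  ]
}}

```text
clock: 15.42
position: [575.7, 76.5, 57.5]
ee_rot: [-0.678, 0.735, -0.0, 0.001]
contact_force: [-2.3, 0.2, 5.5]
gripper_width: 44.8
grasp_force: 60.7
```

Run:
```python
from h import *
from bench import arm
s=arm.read_state();print(s['position'],s['grasp_force'],s['gripper_width'])
go(s,(374,-308,200,-94.7),(374,-308,53,-94.7))
```

```text
[575.72722689  76.50634961  57.45024399] 60.650678873062134 44.7725534805394
(374, -308, 200, -94.7) [399.6, 169.5, -142.9] [-0.001, 0.0, 0.0]
(374, -308, 53, -94.7) [399.7, 169.7, 4.1] [-0.001, 0.0, 0.0]
```

Call:
{"op": "servo_tool", "data": {
  "rows": [
    [[30, 0, 0, -20, 0, 0, 0], [30, 0, 0, -60, 0, 0, 0], [30, 0, 0, -105, 0, 0, 0], [30, 12, 5, -138, 0, 0, 0], [30, 45, 19, -142, 0, 0, 0], [30, 90, 38, -142, 0, 0, 0], [30, 140, 59, -142, 0, 0, 0], [30, 190, 81, -142, 0, 0, 0], [30, 240, 102, -142, 0, 0, 0], [30, 280, 119, -142, 0, 0, 0]]
  ]
}}

```text
clock: 16.68
position: [432.2, -194.3, 197.9]
ee_rot: [-0.677, 0.736, 0.0, 0.0]
contact_force: [0.5, -0.2, -1.0]
gripper_width: 45.1
grasp_force: 61.5
```

Call:
{"op": "servo_tool", "data": {
  "rows": [
    [[30, 40, 17, 0, 0, 0, 0], [30, 80, 34, 0, 0, 0, 0], [30, 110, 46, 0, 0, 0, 0], [30, 119.5, 50.5, 0, 0, 0, 0], [30, 119.5, 50.5, 10, 0, 0, 0], [30, 119.5, 50.5, 45, 0, 0, 0], [30, 119.5, 50.5, 80, 0, 0, 0], [30, 119.5, 50.5, 110, 0, 0, 0], [30, 119.5, 50.5, 128, 0, 0, 0], [30, 119.5, 50.5, 138, 0, 0, 0]]
  ]
}}

```text
clock: 17.92
position: [373.6, -306.7, 58.7]
ee_rot: [-0.678, 0.735, 0.001, -0.0]
contact_force: [0.5, -0.2, -0.8]
gripper_width: 45.1
grasp_force: 61.5
```

Call:
{"op": "servo_tool", "data": {
  "rows": [
    [[30, 0, 0, 4, 0, 0, 0], [30, 0, 0, 6, 0, 0, 0], [30, 0, 0, 7, 0, 0, 0], [30, 0, 0, 7, 0, 0, 0]]
  ]
}}

```text
clock: 18.42
position: [374.2, -308.1, 54.4]
ee_rot: [-0.678, 0.735, -0.001, 0.0]
contact_force: [-0.2, 2.2, 5.2]
gripper_width: 44.8
grasp_force: 62.0
```

Call:
{"op": "servo_tool", "data": {
  "rows": [
    [[84, 0, 0, 0, 0, 0, 0], [84, 0, 0, 0, 0, 0, 0], [84, 0, 0, -1, 0, 0, 0], [84, 0, 0, -15, 0, 0, 0], [84, 0, 0, -50, 0, 0, 0], [84, 0, 0, -100, 0, 0, 0], [84, -20, -6, -152, 0, 0, 0], [84, -20, -6, -152, 0, 0, 0], [84, -20, -6, -152, 0, 0, 0]]
  ]
}}

```text
clock: 19.55
position: [381.1, -288.2, 205.7]
ee_rot: [-0.678, 0.735, -0.0, 0.0]
contact_force: [0.0, -0.9, -0.2]
gripper_width: 83.9
grasp_force: 0.0
```

Run:
```python
from h import *
from bench import arm
s=arm.read_state();print(s['position'],s['gripper_width'])
go(s,(610,0,200,-4.7))
cv2.imwrite('pics/s2.png',arm.get_image('scene')[:,:,::-1])
```

```text
[ 381.05114341 -288.21938542  205.65842638] 83.9088969415779
(610, 0, 200, -4.7) [-306.0, -204.6, 5.9] [-0.001, -0.001, -1.571]
```

View pics/s2.png

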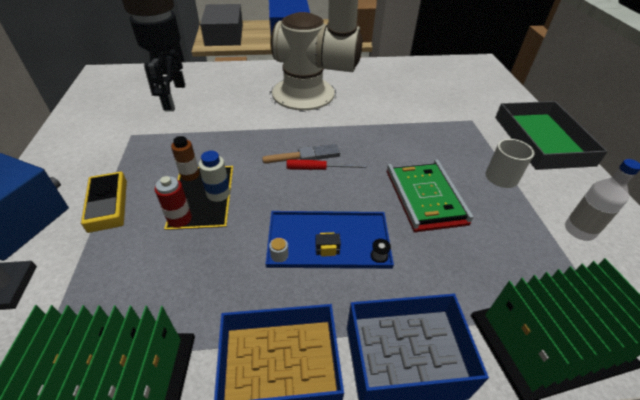

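All three stand upright on the mat: flux (184, 160), can (173, 200), cleaner (213, 175). The transformer is untouched at (328, 243). I'll go above it and look.

Call:
{"op": "servo_tool", "data": {
  "rows": [
    [[84, -306, -204, 6, 0, 0, -1.571], [84, -306, -204, 6, 0, 0, -1.571], [84, -306, -204, 6, 0, 0, -1.571], [84, -306, -204, 6, 0, 0, -1.571], [84, -306, -204, 6, 0, 0, -1.571], [84, -306, -204, 6, 0, 0, -1.571], [84, -306, -204, 6, 0, 0, -1.571], [84, -306, -204, 6, 0, 0, -1.571], [84, -306, -204, 6, 0, 0, -1.571], [84, -306, -204, 6, 0, 0, -1.571]]
  ]
}}

```text
clock: 20.85
position: [609.1, -0.6, 197.4]
ee_rot: [0.999, -0.042, -0.002, 0.0]
contact_force: [-0.0, 0.8, -0.2]
gripper_width: 84.2
grasp_force: 0.0
```

Call:
{"op": "servo_tool", "data": {
  "rows": [
    [[84, 0, 0, 0, 0, 0, 0], [84, 0, 0, 0, 0, 0, 0], [84, 0, 0, 0, 0, 0, 0]]
  ]
}}

```text
clock: 21.22
position: [609.7, -0.3, 199.2]
ee_rot: [0.999, -0.041, -0.0, 0.0]
contact_force: [-0.4, 0.0, -1.1]
gripper_width: 84.1
grasp_force: 0.0
```

Run:
```python
from h import *
from bench import arm
s=arm.read_state();print(s['position'],s['joint_vel'].round(2))
p=arm.camera_params('wrist');im=np.ascontiguousarray(arm.get_image('wrist')[:,:,::-1]);cv2.imwrite('pics/w3.png',im)
hsv=cv2.cvtColor(im,cv2.COLOR_BGR2HSV)
u=proj(p,(628.5,0,42));print(u)
x,y=u.astype(int);cv2.drawMarker(im,(int(x),int(y)),(0,255,0),0,10);cv2.imwrite('pics/w3m.png',im)
o,l=blobs(cv2.imread('pics/w3.png'),(0,0,0),(180,255,75),(x-60,y-60,x+60,y+60),100)
for q in o[:3]:
    r,a=rect(l,q[3]);print(q[:3],r,[cast(p,v,42)[:2].round(1).tolist() for v in a])
go(s,(628.5,0,200,-4.7))
```

```text
[ 6.09701261e+02 -2.97199731e-01  1.99150363e+02] [ 0. -0.  0.  0.  0.  0.]
[313.83010556 164.94867473]
(628.5, 0, 200, -4.7) [18.7, -1.8, -0.9] [0.0, 0.0, -0.0]
```

View pics/w3m.png

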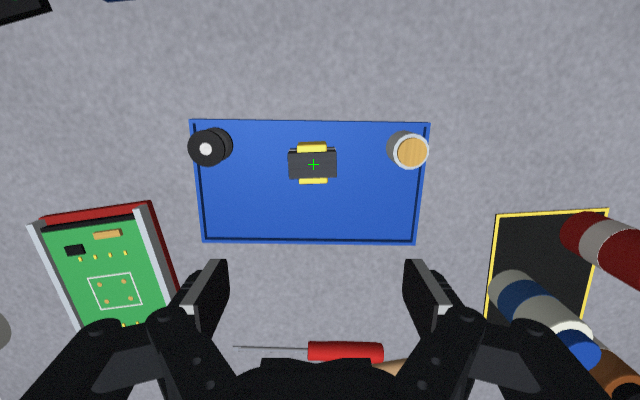

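The marker sits on the core's top centre at (313, 165), and the core is parallel to the caddy. The outline corners read (87,276), (131,272), (142,306), (97,310).

Run:
```python
from h import *
from bench import arm
p=arm.camera_params('wrist');c=np.array([cast(p,v,24)[:2] for v in((87,276),(131,272),(142,306),(97,310))])
print(c.round(1),c.mean(0).round(1),[np.linalg.norm(c[i]-c[i-1]).round(1) for i in range(4)])
P=arm.camera_params('scene');im=cv2.imread('pics/s2.png');g=cv2.inRange(im,(150,150,150),(255,255,255));
hs=cv2.cvtColor(im,cv2.COLOR_BGR2HSV)
m=cv2.inRange(hs,(0,0,120),(180,110,255));k=np.zeros_like(m);k[178:204,410:446]=m[178:204,410:446]
pts=np.argwhere(k)[:,::-1].astype(np.float32);r=cv2.minAreaRect(pts);print(len(pts),r,pts.min(0),pts.max(0),cast(P,(pts.min(0)+pts.max(0))/2,24))
```

```text
[[515.2 276. ]
 [516.3 223.2]
 [469.2 222.5]
 [467.9 278.6]] [492.2 250.1] [np.float64(47.4), np.float64(52.8), np.float64(47.1), np.float64(56.2)]
77 ((423.5370788574219, 190.39366149902344), (17.64763641357422, 32.515377044677734), 75.52970886230469) [410. 182.] [441. 203.] [501.65143074 244.3727819   24.        ]
```

Call:
{"op": "servo_tool", "data": {
  "rows": [
    [[84, 18.5, -1.5, 30, 0, 0, 0], [84, 18.5, -1.5, 70, 0, 0, 0], [84, 18.5, -1.5, 110, 0, 0, 0], [84, 18.5, -1.5, 145, 0, 0, 0], [84, 18.5, -1.5, 170, 0, 0, 0], [84, 18.5, -1.5, 182, 0, 0, 0], [84, 18.5, -1.5, 186, 0, 0, 0], [84, 18.5, -1.5, 186, 0, 0, 0]]
  ]
}}

```text
clock: 22.28
position: [628.9, -0.1, 14.0]
ee_rot: [0.999, -0.041, 0.001, -0.0]
contact_force: [-0.2, 0.3, 0.8]
gripper_width: 84.2
grasp_force: 0.0
```

Call:
{"op": "servo_tool", "data": {
  "rows": [
    [[30, 0, 0, 0, 0, 0, 0], [30, 0, 0, 0, 0, 0, 0], [30, 0, 0, 0, 0, 0, 0], [30, 0, 0, 0, 0, 0, 0], [30, 0, 0, 0, 0, 0, 0], [30, 0, 0, 0, 0, 0, 0]]
  ]
}}

```text
clock: 23.02
position: [629.3, 0.1, 14.5]
ee_rot: [0.999, -0.041, 0.001, -0.0]
contact_force: [-0.4, 0.7, 7.1]
gripper_width: 46.9
grasp_force: 64.0
```

Run:
```python
from h import *
from bench import arm
go(arm.read_state(),(440,247,120,3.8))
```

```text
(440, 247, 120, 3.8) [-208.5, -230.8, -105.9] [-0.0, -0.003, -0.148]
```

Call:
{"op": "servo_tool", "data": {
  "rows": [
    [[30, 0, 0, -20, 0, 0, 0], [30, 0, 0, -60, 0, 0, 0], [30, -10, -12, -100, 0, 0, 0], [30, -40, -45, -106, 0, 0, -0.05], [30, -75, -82, -106, 0, 0, -0.1], [30, -110, -121, -106, 0, 0, -0.148], [30, -145, -160, -106, 0, 0, -0.148], [30, -180, -199, -106, 0, 0, -0.148], [30, -208, -231, -106, 0, 0, -0.148], [30, -208, -231, -106, 0, 0, -0.148]]
  ]
}}

```text
clock: 24.28
position: [437.8, 248.3, 118.6]
ee_rot: [0.999, 0.035, -0.001, 0.0]
contact_force: [-0.4, -0.4, -2.6]
gripper_width: 47.0
grasp_force: 63.2
```

Call:
{"op": "servo_tool", "data": {
  "rows": [
    [[30, 0, 0, 0, 0, 0, 0], [30, 0, 0, 0, 0, 0, 0]]
  ]
}}

```text
clock: 24.52
position: [440.1, 246.0, 118.8]
ee_rot: [0.999, 0.032, -0.0, 0.0]
contact_force: [-0.8, -0.5, -1.7]
gripper_width: 46.9
grasp_force: 63.2
```

Run:
```python
from h import *
from bench import arm
s=arm.read_state();print(s['position'],s['grasp_force'])
p=arm.camera_params('wrist');im=np.ascontiguousarray(arm.get_image('wrist')[:,:,::-1]);cv2.imwrite('pics/w4.png',im);np.savez('w4.npz',**p)
print(proj(p,(492.5,250.5,24)))
```

```text
[440.1085609  245.99777224 118.81369713] 63.219112157821655
[314.38305394 137.04734859]
```

View pics/w4.png

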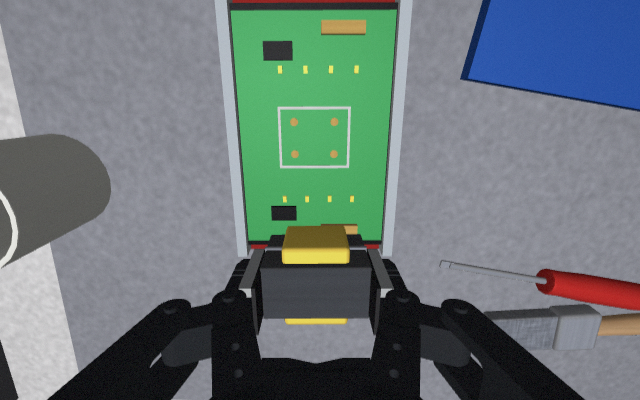

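The outline centre measures (315, 137) px against a predicted (314, 137), so the landing at (492.5, 250.5) is confirmed. Next is to place the transformer.

Run:
```python
from h import *
from bench import arm
go(arm.read_state(),(493,250.5,33,3.7))
```

```text
(493, 250.5, 33, 3.7) [53.0, -1.1, 85.9] [0.0, 0.001, -0.0]
```

Call:
{"op": "servo_tool", "data": {
  "rows": [
    [[30, 30, -0.5, 0, 0, 0, 0], [30, 53, -1, 0, 0, 0, 0], [30, 53, -1, 20, 0, 0, 0], [30, 53, -1, 45, 0, 0, 0], [30, 53, -1, 65, 0, 0, 0], [30, 53, -1, 78, 0, 0, 0], [30, 53, -1, 83, 0, 0, 0], [30, 53, -1, 85, 0, 0, 0], [30, 53, -1, 86, 0, 0, 0], [30, 53, -1, 86, 0, 0, 0]]
  ]
}}

```text
clock: 25.82
position: [492.9, 251.7, 33.7]
ee_rot: [0.999, 0.033, 0.0, -0.0]
contact_force: [-0.3, 0.1, -2.3]
gripper_width: 46.8
grasp_force: 63.3
```

Call:
{"op": "servo_tool", "data": {
  "rows": [
    [[30, 0, 1, 1, 0, 0, 0], [30, 0, 1, 1.5, 0, 0, 0], [30, 0, 1, 1.5, 0, 0, 0]]
  ]
}}

```text
clock: 26.2
position: [492.9, 250.6, 32.5]
ee_rot: [0.999, 0.033, 0.0, -0.0]
contact_force: [-2.2, 0.1, 4.3]
gripper_width: 47.0
grasp_force: 63.9
```

Call:
{"op": "servo_tool", "data": {
  "rows": [
    [[64, 0, 0, 0, 0, 0, 0], [64, 0, 0, 0, 0, 0, 0], [64, 0, 0, 0, 0, 0, 0], [64, 0, 0, -15, 0, 0, 0], [64, 0, 0, -50, 0, 0, 0], [64, 0, 0, -100, 0, 0, 0], [84, -40, 0, -130, 0, 0, 0], [84, -60, 0, -150, 0, 0, 0], [84, -60, 0, -150, 0, 0, 0], [84, -60, 0, -150, 0, 0, 0]]
  ]
}}

```text
clock: 27.45
position: [433.1, 246.6, 181.7]
ee_rot: [0.999, 0.033, 0.0, -0.0]
contact_force: [0.3, -0.2, 0.4]
gripper_width: 83.9
grasp_force: 0.0
```

Run:
```python
from h import *
from bench import arm
s=arm.read_state();print(s['position'])
p=arm.camera_params('wrist');im=np.ascontiguousarray(arm.get_image('wrist')[:,:,::-1])
u=proj(p,(492.5,250.5,60));print(u)
for q in((492.5,250.5,60),): cv2.drawMarker(im,tuple(int(v) for v in proj(p,q)),(0,0,255),0,10)
cv2.imwrite('pics/w5.png',im)
go(s,(374.2,-308.1,205,-94.7),(400,0,205,-50))
```

```text
[433.06634362 246.5664734  181.73712532]
[315.97413104 124.89069028]
(374.2, -308.1, 205, -94.7) [-95.4, 549.5, -23.4] [-0.0, 0.0, 1.719]
(400, 0, 205, -50) [-49.3, 243.8, -23.3] [-0.0, -0.0, 0.939]
```

View pics/w5.png

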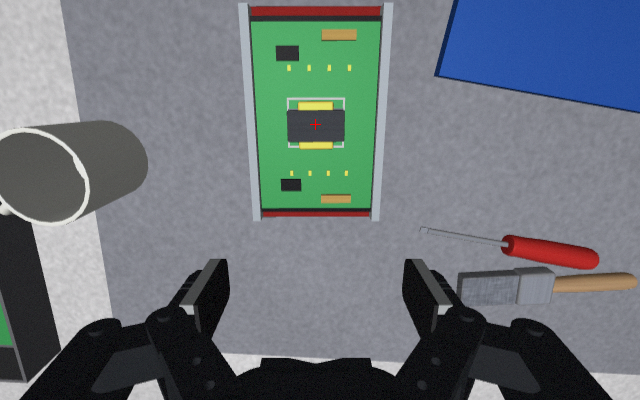

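The transformer sits centred in its outline, with the marker at (316, 125) on the core. Next I'll return the bottles, flux first.

Call:
{"op": "servo_tool", "data": {
  "rows": [
    [[84, -49, 244, -24, 0, 0, 0.939], [84, -49, 244, -24, 0, 0, 0.939], [84, -49, 244, -24, 0, 0, 0.939], [84, -49, 244, -24, 0, 0, 0.939], [84, -49, 244, -24, 0, 0, 0.939], [84, -95, 549, -24, 0, 0, 1.719], [84, -95, 549, -24, 0, 0, 1.719], [84, -95, 549, -24, 0, 0, 1.719], [84, -95, 549, -24, 0, 0, 1.719], [84, -95, 549, -24, 0, 0, 1.719]]
  ]
}}

```text
clock: 28.75
position: [373.9, -310.3, 204.6]
ee_rot: [-0.676, 0.737, 0.001, -0.0]
contact_force: [1.6, 0.1, 0.4]
gripper_width: 84.0
grasp_force: 0.0
```

Call:
{"op": "servo_tool", "data": {
  "rows": [
    [[84, 0, 0, 0, 0, 0, 0], [84, 0, 0, 0, 0, 0, 0], [84, 0, 0, 0, 0, 0, 0]]
  ]
}}

```text
clock: 29.12
position: [374.6, -306.7, 205.4]
ee_rot: [-0.678, 0.735, 0.0, -0.0]
contact_force: [0.2, 0.4, -0.2]
gripper_width: 84.1
grasp_force: 0.0
```

Run:
```python
from h import *
from bench import arm
s=arm.read_state();print(s['position'])
go(s,(374.2,-308.1,54,-94.7))
```

```text
[ 374.57383654 -306.68922549  205.36488045]
(374.2, -308.1, 54, -94.7) [1.5, 0.1, 151.4] [0.001, 0.0, 0.002]
```

Call:
{"op": "servo_tool", "data": {
  "rows": [
    [[84, 1.5, 0, 35, 0, 0, 0], [84, 1.5, 0, 75, 0, 0, 0], [84, 1.5, 0, 110, 0, 0, 0], [84, 1.5, 0, 135, 0, 0, 0], [84, 1.5, 0, 148, 0, 0, 0], [84, 1.5, 0, 151.5, 0, 0, 0], [84, 1.5, 0, 151.5, 0, 0, 0]]
  ]
}}

```text
clock: 30.0
position: [375.0, -309.0, 54.9]
ee_rot: [-0.678, 0.735, -0.001, 0.0]
contact_force: [0.4, 0.3, 0.5]
gripper_width: 84.0
grasp_force: 0.0
```

Call:
{"op": "servo_tool", "data": {
  "rows": [
    [[30, 0, 0, 0, 0, 0, 0], [30, 0, 0, 0, 0, 0, 0], [30, 0, 0, 0, 0, 0, 0], [30, 0, 0, 0, 0, 0, 0], [30, 0, 0, 0, 0, 0, 0], [30, 0, 0, 0, 0, 0, 0]]
  ]
}}

```text
clock: 30.75
position: [374.3, -309.3, 55.0]
ee_rot: [-0.678, 0.735, -0.0, -0.0]
contact_force: [-1.4, 0.7, 5.9]
gripper_width: 44.9
grasp_force: 60.5
```

Run:
```python
from h import *
from bench import arm
s=arm.read_state();print(s['position'],s['grasp_force'],s['gripper_width'])
go(s,(575.7,76.5,200,-94.7),(575.7,76.5,57.5,-94.7))
```

```text
[ 374.30390515 -309.27023574   54.99832849] 60.51710307598114 44.945064799998406
(575.7, 76.5, 200, -94.7) [-400.9, -169.3, -145.1] [-0.0, -0.0, 0.0]
(575.7, 76.5, 57.5, -94.7) [-400.9, -169.2, -2.6] [-0.0, -0.0, 0.0]
```

Call:
{"op": "servo_tool", "data": {
  "rows": [
    [[30, 0, 0, -20, 0, 0, 0], [30, 0, 0, -60, 0, 0, 0], [30, 0, 0, -105, 0, 0, 0], [30, -12, -5, -140, 0, 0, 0], [30, -45, -19, -145, 0, 0, 0], [30, -90, -38, -145, 0, 0, 0], [30, -140, -59, -145, 0, 0, 0], [30, -190, -80, -145, 0, 0, 0], [30, -240, -101, -145, 0, 0, 0], [30, -280, -118, -145, 0, 0, 0]]
  ]
}}

```text
clock: 32.0
position: [515.1, -37.7, 198.7]
ee_rot: [-0.678, 0.735, 0.0, -0.0]
contact_force: [0.2, -0.6, -2.1]
gripper_width: 45.1
grasp_force: 61.4
```

Call:
{"op": "servo_tool", "data": {
  "rows": [
    [[30, -40, -17, 0, 0, 0, 0], [30, -80, -34, 0, 0, 0, 0], [30, -110, -47, 0, 0, 0, 0], [30, -120, -51, 0, 0, 0, 0], [30, -120, -51, 10, 0, 0, 0], [30, -120, -51, 45, 0, 0, 0], [30, -120, -51, 80, 0, 0, 0], [30, -120, -51, 110, 0, 0, 0], [30, -120, -51, 128, 0, 0, 0], [30, -120, -51, 136, 0, 0, 0]]
  ]
}}

```text
clock: 33.25
position: [573.9, 74.2, 61.6]
ee_rot: [-0.677, 0.736, 0.001, -0.002]
contact_force: [0.5, 1.3, -2.0]
gripper_width: 45.0
grasp_force: 61.5
```

Call:
{"op": "servo_tool", "data": {
  "rows": [
    [[30, 0, 0, 3, 0, 0, 0], [30, 0, 0, 5.5, 0, 0, 0], [30, 0, 0, 6.5, 0, 0, 0], [30, 0, 0, 6.5, 0, 0, 0]]
  ]
}}

```text
clock: 33.75
position: [575.9, 75.8, 58.0]
ee_rot: [-0.678, 0.735, -0.0, 0.001]
contact_force: [-1.2, -1.2, 4.9]
gripper_width: 44.8
grasp_force: 61.9
```

Call:
{"op": "servo_tool", "data": {
  "rows": [
    [[84, 0, 0, 0, 0, 0, 0], [84, 0, 0, 0, 0, 0, 0], [84, 0, 0, -1, 0, 0, 0], [84, 0, 0, -15, 0, 0, 0], [84, 0, 0, -50, 0, 0, 0], [84, 0, 0, -100, 0, 0, 0], [84, 20, 6, -142, 0, 0, 0], [84, 70, 23, -142, 0, 0, 0], [84, 125, 41, -142, 0, 0, 0], [84, 180, 60, -142, 0, 0, 0]]
  ]
}}

```text
clock: 35.0
position: [500.4, -100.0, 200.0]
ee_rot: [-0.678, 0.735, -0.001, 0.001]
contact_force: [2.5, -1.4, -0.3]
gripper_width: 84.2
grasp_force: 0.0
```

Call:
{"op": "servo_tool", "data": {
  "rows": [
    [[84, 50, 16, 0, 0, 0, 0], [84, 100, 33, 0, 0, 0, 0], [84, 138, 46, 0, 0, 0, 0], [84, 138, 46, 30, 0, 0, 0], [84, 138, 46, 70, 0, 0, 0], [84, 138, 46, 110, 0, 0, 0], [84, 138, 46, 132, 0, 0, 0], [84, 138, 46, 141, 0, 0, 0], [84, 138, 46, 141, 0, 0, 0]]
  ]
}}

```text
clock: 36.12
position: [444.2, -232.6, 58.1]
ee_rot: [-0.678, 0.735, -0.0, 0.0]
contact_force: [0.5, 0.3, 0.1]
gripper_width: 84.0
grasp_force: 0.0
```

Call:
{"op": "servo_tool", "data": {
  "rows": [
    [[30, 0, 0, 0, 0, 0, 0], [30, 0, 0, 0, 0, 0, 0], [30, 0, 0, 0, 0, 0, 0], [30, 0, 0, 0, 0, 0, 0], [30, 0, 0, 0, 0, 0, 0], [30, 0, 0, 0, 0, 0, 0]]
  ]
}}

```text
clock: 36.88
position: [444.7, -232.8, 59.1]
ee_rot: [-0.678, 0.735, -0.001, 0.001]
contact_force: [-1.2, 0.7, 6.4]
gripper_width: 52.8
grasp_force: 62.8
```

Run:
```python
from h import *
from bench import arm
s=arm.read_state();print(s['position'],s['grasp_force'],s['gripper_width'])
go(s,(570.5,7.8,200,-94.7),(570.5,7.8,61,-94.7))
```

```text
[ 444.73874229 -232.77359263   59.12152046] 62.75138854980469 52.7904815521494
(570.5, 7.8, 200, -94.7) [-249.9, -106.1, -140.8] [-0.003, -0.001, 0.001]
(570.5, 7.8, 61, -94.7) [-250.0, -105.8, -1.8] [-0.003, -0.001, 0.001]
```

Call:
{"op": "servo_tool", "data": {
  "rows": [
    [[30, 0, 0, -20, 0, 0, 0], [30, 0, 0, -60, 0, 0, 0], [30, 0, 0, -105, 0, 0, 0], [30, -10, -4, -138, 0, 0, 0], [30, -40, -17, -140, 0, 0, 0], [30, -85, -36, -140, 0, 0, 0], [30, -130, -55, -140, 0, 0, 0], [30, -175, -74, -140, 0, 0, 0], [30, -220, -93, -140, 0, 0, 0], [30, -245, -104, -140, 0, 0, 0]]
  ]
}}

```text
clock: 38.12
position: [567.8, 5.2, 197.2]
ee_rot: [-0.678, 0.735, 0.0, -0.0]
contact_force: [-0.9, 0.1, -1.6]
gripper_width: 53.0
grasp_force: 63.4
```

Call:
{"op": "servo_tool", "data": {
  "rows": [
    [[30, -5, -2, 5, 0, 0, 0], [30, -5, -2, 40, 0, 0, 0], [30, -5, -2, 75, 0, 0, 0], [30, -5, -2, 105, 0, 0, 0], [30, -5, -2, 123, 0, 0, 0], [30, -5, -2, 132, 0, 0, 0], [30, -5, -2, 136, 0, 0, 0], [30, -5, -2, 138, 0, 0, 0], [30, -5, -2, 138.5, 0, 0, 0], [30, -5, -2, 138.5, 0, 0, 0]]
  ]
}}

```text
clock: 39.38
position: [569.2, 7.1, 62.2]
ee_rot: [-0.678, 0.735, -0.0, -0.001]
contact_force: [-6.2, -0.9, 10.6]
gripper_width: 53.2
grasp_force: 64.4
```

Call:
{"op": "servo_tool", "data": {
  "rows": [
    [[84, 0, 0, 0, 0, 0, 0], [84, 0, 0, 0, 0, 0, 0], [84, 0, 0, -1, 0, 0, 0], [84, 0, 0, -15, 0, 0, 0], [84, 0, 0, -50, 0, 0, 0], [84, 0, 0, -100, 0, 0, 0], [84, 20, 2, -140, 0, 0, 0], [84, 70, 6, -140, 0, 0, 0], [84, 130, 11, -140, 0, 0, 0], [84, 190, 16, -140, 0, 0, 0]]
  ]
}}

```text
clock: 40.62
position: [538.3, -181.5, 200.6]
ee_rot: [-0.678, 0.735, -0.001, 0.001]
contact_force: [0.6, -0.2, 0.2]
gripper_width: 84.0
grasp_force: 0.0
```

Call:
{"op": "servo_tool", "data": {
  "rows": [
    [[84, 50, 4, 0, 0, 0, 0], [84, 100, 9, 0, 0, 0, 0], [84, 131, 11, 0, 0, 0, 0], [84, 131, 11, 30, 0, 0, 0], [84, 131, 11, 70, 0, 0, 0], [84, 131, 11, 110, 0, 0, 0], [84, 131, 11, 132, 0, 0, 0], [84, 131, 11, 141, 0, 0, 0], [84, 131, 11, 141, 0, 0, 0]]
  ]
}}

```text
clock: 41.75
position: [517.0, -309.9, 58.6]
ee_rot: [-0.678, 0.735, -0.0, -0.0]
contact_force: [-0.4, -0.5, 0.3]
gripper_width: 84.0
grasp_force: 0.0
```

Call:
{"op": "servo_tool", "data": {
  "rows": [
    [[30, 0, 0, 0, 0, 0, 0], [30, 0, 0, 0, 0, 0, 0], [30, 0, 0, 0, 0, 0, 0], [30, 0, 0, 0, 0, 0, 0], [30, 0, 0, 0, 0, 0, 0], [30, 0, 0, 0, 0, 0, 0]]
  ]
}}

```text
clock: 42.5
position: [517.2, -310.0, 59.7]
ee_rot: [-0.678, 0.735, -0.001, 0.0]
contact_force: [-1.5, 1.0, 5.6]
gripper_width: 51.0
grasp_force: 62.2
```

Run:
```python
from h import *
from bench import arm
s=arm.read_state();print(s['position'],s['grasp_force'],s['gripper_width'])
go(s,(563.6,-58,200,-94.7),(563.6,-58,61.3,-94.7))
```

```text
[ 517.2314427  -310.03066187   59.68096644] 62.23373293876648 50.99749606209598
(563.6, -58, 200, -94.7) [-254.9, -25.9, -140.5] [-0.002, -0.001, 0.0]
(563.6, -58, 61.3, -94.7) [-255.0, -25.7, -1.8] [-0.002, -0.001, 0.0]
```

Call:
{"op": "servo_tool", "data": {
  "rows": [
    [[30, 0, 0, -20, 0, 0, 0], [30, 0, 0, -60, 0, 0, 0], [30, 0, 0, -105, 0, 0, 0], [30, -10, -1, -138, 0, 0, 0], [30, -40, -4, -140, 0, 0, 0], [30, -85, -9, -140, 0, 0, 0], [30, -130, -13, -140, 0, 0, 0], [30, -175, -18, -140, 0, 0, 0], [30, -220, -22, -140, 0, 0, 0], [30, -249, -25, -140, 0, 0, 0]]
  ]
}}

```text
clock: 43.75
position: [561.6, -61.5, 197.5]
ee_rot: [-0.678, 0.735, 0.001, -0.0]
contact_force: [0.7, 0.4, -1.9]
gripper_width: 51.0
grasp_force: 62.9
```

Call:
{"op": "servo_tool", "data": {
  "rows": [
    [[30, -6, -1, 5, 0, 0, 0], [30, -6, -1, 40, 0, 0, 0], [30, -6, -1, 75, 0, 0, 0], [30, -6, -1, 105, 0, 0, 0], [30, -6, -1, 123, 0, 0, 0], [30, -6, -1, 132, 0, 0, 0], [30, -6, -1, 136, 0, 0, 0], [30, -6, -1, 137.5, 0, 0, 0], [30, -6, -1, 138, 0, 0, 0], [30, -6, -1, 138, 0, 0, 0]]
  ]
}}

```text
clock: 45.0
position: [562.7, -58.4, 62.8]
ee_rot: [-0.678, 0.735, 0.0, -0.001]
contact_force: [-6.0, 1.1, 9.5]
gripper_width: 51.0
grasp_force: 64.1
```

In contact with the caddy floor. I'll release, back up, and look.

Call:
{"op": "servo_tool", "data": {
  "rows": [
    [[84, 0, 0, 0, 0, 0, 0], [84, 0, 0, 0, 0, 0, 0], [84, 0, 0, -1, 0, 0, 0], [84, 0, 0, -15, 0, 0, 0], [84, 0, 0, -50, 0, 0, 0], [84, 0, 0, -100, 0, 0, 0], [84, 50, 40, -150, 0, 0, 0], [84, 100, 80, -160, 0, 0, 0], [84, 150, 110, -160, 0, 0, 0], [84, 150, 110, -160, 0, 0, 0]]
  ]
}}

```text
clock: 46.25
position: [439.7, -200.1, 222.0]
ee_rot: [-0.676, 0.737, -0.001, 0.001]
contact_force: [0.6, 0.8, 0.7]
gripper_width: 84.4
grasp_force: 0.0
```

Call:
{"op": "servo_tool", "data": {
  "rows": [
    [[84, 0, 0, 0, 0, 0, 0], [84, 0, 0, 0, 0, 0, 0], [84, 0, 0, 0, 0, 0, 0]]
  ]
}}

```text
clock: 46.62
position: [442.4, -197.4, 219.9]
ee_rot: [-0.678, 0.735, 0.0, -0.0]
contact_force: [-0.0, -0.4, -0.6]
gripper_width: 83.8
grasp_force: 0.0
```

Run:
```python
from bench import arm
import cv2
a=cv2.imread('pics/scene0.png');b=arm.get_image('scene')[:,:,::-1]
cv2.imwrite('pics/s3.png',cv2.vconcat([cv2.resize(x[150:275,255:475],None,fx=2.3,fy=2.3,interpolation=2) for x in(a,b)]))
```

```text
(no output)
```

View pics/s3.png

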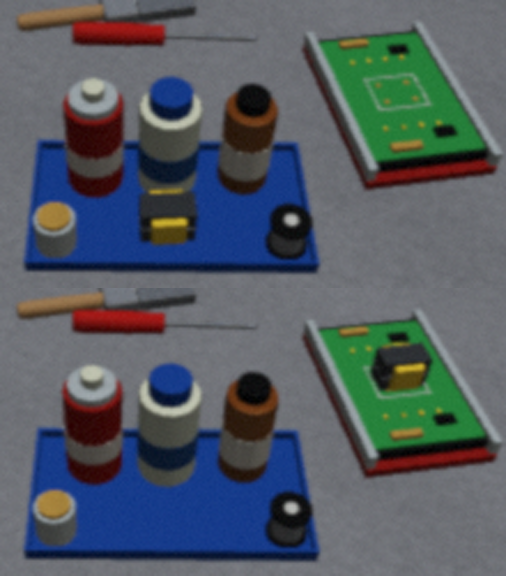

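Before (top) and after (bottom) match: all three bottles are within about 1 px of their starting positions, the tin and spool have not moved, and the transformer sits on its outline. I'll hand the job in.

```bash
python3 -c "
from bench import arm
print(arm.job_done())"
```

```text
the job is handed in; nothing more can be done
None
```

I handed the job in at about 47 s of the 141 s allowed: the transformer is upright on its outline, the can, flux bottle and cleaner bottle are back where they stood, and the tin and spool look unmoved in the final picture; no verdict came back.

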